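# Lock the plate rack's trays with its locking rod

## Robot

A 6-joint arm with a two-finger parallel gripper is mounted at the origin on the work surface. World frame = base frame: x ahead of the robot, y to its left, z up, the work surface at z = 0. Lengths are in m, angles in rad, forces in N, time in s.
With the tool pointing down it reaches from about 0.275 to 0.775 m from the base axis. Payload 14.6 kg.
Tool frame: the origin (TCP) lies on the centre line of the jaws, within the pads' length; the fingertips stand 22 mm ahead of it and the grasp point (between the pads) lies 3 mm ahead of it; z points along the fingers, y is the line along which they close (so a half turn about z gives the same grasp; the last joint's range is limited). The gripper opens to 85 mm and grips with 20 to 120 N. Pads are 22 mm wide; open, the fingers measure 114 mm over their backs; the gripper's body (76 mm by 85 mm) begins 54 mm behind the grasp point. The pads swing forward as they close: fully open they stand 13 mm farther back than shut.
Start: joints at [-1.309, 0.263, -0.048, 1.259, 0, 1.415], TCP at [0.213, -0.48, 0.253] pointing down, gripper open.
Joint ranges: [-2.65, 2.65], [-0.89, 1.7], [-1.18, 1.37], [-2.13, 2.11], [-1.35, 1.29], [-3.14, 3.14]. Speed limits (rad/s): [1.89, 1.89, 2.57, 2.79, 3.14, 3.14].

## Interface

Orientations are given as a 3x3 rotation matrix whose columns are the frame's x, y, z axes.
In Python, from station import goto, movel, set_joints, open_gripper, close_gripper, hold, inverse_kinematics, read_camera, camera_params, Unreachable, finish_job, regions_of, read_clock, read_joint_positions, read_dq, read_joint_efforts, read_tcp_pos, read_orientation, read_ft_force, read_ft_torque, read_width, read_grip_force gives the robot as it stands. The module is installed in compiled form; this text tells all that it offers. Calls block until the motion is done:
- goto(position, orientation): joint-space move of the TCP to a pose.
- movel(position, rotation=None, velocity=0.15): straight line of the TCP; rotation=None keeps the orientation; velocity is the mean speed in m/s.
- set_joints(angles): joint-space move.
- open_gripper() and close_gripper(f_grip=None): open the fingers fully, or close them until they stop; f_grip is the grip in N (None keeps the last).
- hold(seconds).
- inverse_kinematics(position, orientation): joint angles nearest the present ones, or None.
- read_camera(name): name is "scene" or "top"; returns the picture (480x640x3 uint8, red, green, blue); there is no depth.
- camera_params(name): a dict with "fov_y" (degrees; the focal length in pixels is half the picture's height over the tangent of half this angle, whatever the lens; pixels are square), "cx", "cy" (the principal point, pixels), "view" (4x4, takes a point from world to camera coordinates). Camera axes: x right, y down, z forward; pixel columns grow to the right and rows downward; lengths in m; the calibration is good to about 2 mm. A picture is of the moment at which its call begins. camera_params takes no time and is no camera call.
A pose or a line that the arm cannot do raises Unreachable and nothing moves.
- finish_job(): hands the job in; it is judged then, once.
Trained networks look in the newest picture that a camera, given by its name, has taken for a name from the list of things; names that differ only in an ending like _2 or _b are one class to them, and where a whole thing is asked for, a point or a joint stands for the part that bears it (a point fixed in the world has none). Each returns a list of dicts, best first, with "p" (0 to 1); they miss things now and then, are a little off and sometimes report something else, mostly with a low value. They report only what shows in the picture. A call takes as long as a camera call. They do not tell look-alikes from the thing itself.
- regions_of(query, camera): "region" (480x640 bool, what is visible of it) and "point" ([column, row] in pixels, amid what is visible of it).
Readings, each from a call of its own:
- read_clock(): time.
- read_joint_positions(): joint angles.
- read_dq(): joint speeds.
- read_joint_efforts(): joint torques, N m.
- read_tcp_pos(): TCP position.
- read_orientation(): TCP orientation.
- read_ft_force(): force on the tool from outside, world axes, zero at the start.
- read_ft_torque(): the same for the moment, N m.
- read_width(): finger opening in m.
- read_grip_force(): force on a finger pad.
Only numpy, scipy, OpenCV 4.12 (cv2) and the standard library are available. Lean on these libraries where they do the work, as an engineer would, in place of code of your own. Each camera call takes 0.05 s, during which the arm holds its last target. There are 200 camera calls.

## Task

Take the green-handled locking rod out of its white stand and thread it upright down through the front tabs of the plate rack's three trays, top, middle and bottom, into the hole in the rack's foot, until its collar rests fully home on the top tab; then let go. The trays have slid a few millimetres in or out so their holes do not line up: feel for each hole and use the rod to draw the trays into line, gently, never pushing on the rack with more than about 30 N. Leave the other things on the bench where they are.

Things in the scene. Friction and masses are not known exactly. Their poses are not given: they have to be found in the camera images.
- rod: Locking rod, 184 mm long, about 0.16 kg, upright in the stand. Origin: centre of its lower tip; z up along the rod. Steel shaft 12 mm in diameter, tapering to 9 mm over the last 5 mm. Collar 24 mm in diameter, 117 to 123 mm above the tip. Green handle block 140 to 184 mm above the tip, 16 mm thick along the rod's x (grip across this), 26 mm wide along its y. Any turn about z will do.
- rod_tip (a point): The centre of the rod's lower tip (same as its origin).
- stand: Fixed white block 70 x 70 x 60 mm with a round 14 mm hole, 50 mm deep from its top; the rod's tip stands on the hole's floor, 10 mm above the bench. Origin: centre of its underside; z up.
- rack: Fixed grey plate rack 110 deep (x) x 150 wide (y) x 128 mm high. Origin: centre of its underside; x points from its open front (the tabs' side) to its back; z up. Three trays slide in it along x, each with an aluminium tab in front, 44 x 50 x 7 mm, with a round 15 mm hole; tabs give about 1 mm per 6 N pressed. Tab tops lie 124, 90 and 56 mm above the rack's underside, above a drilled foot.
- top_hole (a point): Centre of the hole in the top tray's tab, at its upper face; moves with the tray. Each tray stands up to 10 mm in or out along rack x from being in line with the foot's hole (never sideways); middle and bottom are not measured. A tray stays where it is left, needs about 3 N to slide and can go 12 mm either way from in line.
- socket_mouth (a point): Centre of the round 15 mm hole, 19 mm deep, in the rack's foot, at the foot's upper face, 22 mm above the rack's underside; fixed, at rack x = -83 mm, y = 0. With the rod home, its collar lies on the top tab and its tip is 7 mm above the rack's underside.
- spare_plate: Loose clear plastic plate 86 x 128 x 16 mm lying on the bench; leave it alone. Origin: centre of its underside.
- reagent: Loose amber bottle with blue cap, 60 mm in diameter, 130 mm high; leave it alone. Origin: centre of its underside.
- jar: Loose clear jar with green cap, 60 mm in diameter, 70 mm high; leave it alone. Origin: centre of its underside.
- beaker: Loose glass beaker 70 mm in diameter, 90 mm high; leave it alone. Origin: centre of its underside.
- block: Loose aluminium block 70 x 100 x 35 mm; leave it alone. Origin: centre of its underside.
Mind the look-alikes: they are no part of the job. Leave any brown or purple look-alike of the stand alone.

How it is judged:
By the outcome, as a careful person would: the job done as asked, in the order asked, and still so for the second after the job is handed in, with the robot touching nothing.
It also fails if it takes over 72 s, if anything falls off the work surface, if the arm or the gripper's body presses on something with over 40 N, if the wrist force passes 120 N, or if a joint passes its speed limit or range.

## Working session

There is one attempt and no reset: what is moved stays moved. The work goes in short steps, each a Python script; the robot and the scene stay as the last script left them, time stands still between calls to the robot, and variables do not carry over. Pictures are saved under pics/ and viewed, at most 10 in all, crops included, and the job is handed in when it is done.

```bash
mkdir -p pics; python3 - <<'E'
from station import *
import cv2,numpy as np
for c in("scene","top"):
    im=read_camera(c); cv2.imwrite(f"pics/{c}0.png",im[:,:,::-1])
    p=camera_params(c); print(c,p["fov_y"],p["cx"],p["cy"]); print(np.round(p["view"],4).tolist())
    for q in("rod","stand","rack","top_hole","socket_mouth","rod_tip"):
        try:
            for r in regions_of(q,c)[:4]:
                ys,xs=np.where(r["region"]); print(q,round(r["p"],2),np.round(r["point"],1),xs.min(),xs.max(),ys.min(),ys.max(),len(xs))
        except Exception as e: print(q,e)
print(read_clock(),read_tcp_pos())
E
```

```text
scene 44.54182566799915 321.9481047303637 241.6759789683134
[[0.6124, 0.7905, -0.0023, -0.3049], [0.5711, -0.4444, -0.6902, -0.2816], [-0.5466, 0.4214, -0.7236, 1.748], [0.0, 0.0, 0.0, 1.0]]
rod 0.56 [243.6 242.6] 238 251 222 267 350
stand 0.61 [294.  246.3] 274 313 231 273 1285
stand 0.6 [189.2 273.9] 167 210 250 297 1360
stand 0.59 [250.7 274.2] 227 272 252 299 1428
stand 0.25 [386. 203.] 349 426 158 241 4758
rack 0.73 [387.8 203.6] 348 427 158 241 4843
top_hole 0.74 [412.5 191.3] 399 424 182 201 336
socket_mouth 0.81 [385.5 203. ] 349 426 158 240 4687
rod_tip 0.59 [249. 239.] 238 251 223 267 348
top 52.46659750494326 319.83129526759734 243.3515617855816
[[-0.0086, -0.9999, -0.0053, -0.0442], [-0.9817, 0.0095, -0.19, 0.5821], [0.1901, 0.0035, -0.9818, 0.9604], [0.0, 0.0, 0.0, 1.0]]
rod 0.53 [405.1 276.7] 396 416 270 284 210
stand 0.78 [453.9 327.5] 432 475 308 343 1481
stand 0.74 [397.8 284.6] 376 420 262 303 1132
stand 0.65 [338.9 279.5] 316 360 260 304 1246
rack 0.62 [200.5 269.2] 157 257 218 315 6148
top_hole 0.98 [185.  233.4] 171 202 218 249 632
socket_mouth 0.95 [202.6 270.7] 156 255 218 315 6121
rod_tip 0.73 [406.2 273.2] 397 417 269 284 218
rod_tip 0.64 [203.9 273.7] 157 256 218 314 6030
0.7 [ 0.21251041 -0.48005075  0.25326875]
```

```bash
ls -la . pics
```

```text
.:
total 12
drwxr-xr-x  3 agent agent 4096 Dec  3 18:29 .
drwxr-xr-x 23 root  root  4096 Dec  3 18:29 ..
drwxr-xr-x  2 agent agent 4096 Dec  3 18:29 pics

pics:
total 816
drwxr-xr-x 2 agent agent   4096 Dec  3 18:29 .
drwxr-xr-x 3 agent agent   4096 Dec  3 18:29 ..
-rw-r--r-- 1 agent agent 444130 Dec  3 18:29 scene0.png
-rw-r--r-- 1 agent agent 379693 Dec  3 18:29 top0.png
```

View pics/scene0.png

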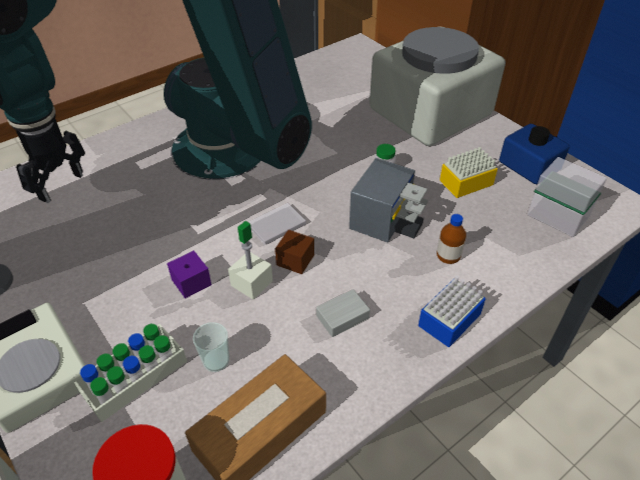

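View pics/top0.png

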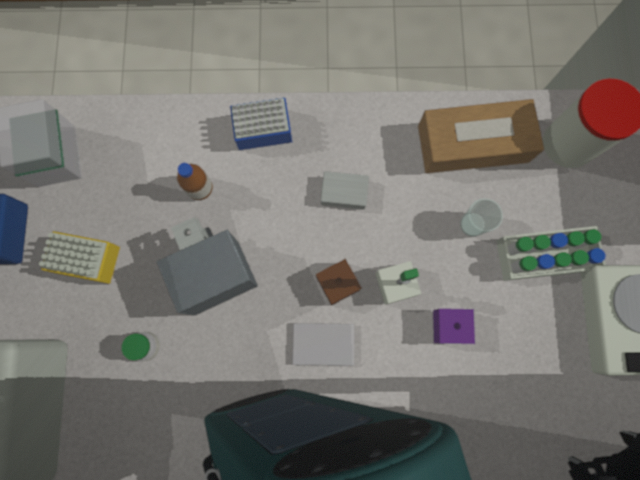

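The three block candidates are purple (scene 189,274 / top 454,327), white (250,274 / 398,284) and brown (294,250 / 338,280). Only the white one holds the green-handled rod, so it is the stand. The rack is at top (205,272), with its tab on the far side at (187,233). I'll confirm with one enlarged mosaic.

```bash
cat > h.py <<'E'
from station import *
import numpy as np, cv2
from scipy.optimize import least_squares
P={c:camera_params(c) for c in("scene","top")}
def proj(c,X):
    p=P[c];V=np.array(p["view"]);f=240/np.tan(np.radians(p["fov_y"]/2))
    q=np.atleast_2d(X)@V[:3,:3].T+V[:3,3]
    return np.c_[f*q[:,0]/q[:,2]+p["cx"],f*q[:,1]/q[:,2]+p["cy"]]
def ray(c,uv,z):
    p=P[c];V=np.array(p["view"]);f=240/np.tan(np.radians(p["fov_y"]/2))
    d=V[:3,:3].T@np.array([(uv[0]-p["cx"])/f,(uv[1]-p["cy"])/f,1]);o=-V[:3,:3].T@V[:3,3]
    return o+d*(z-o[2])/d[2]
E
python3 - <<'E'
from h import *
t=cv2.imread("pics/top0.png");s=cv2.imread("pics/scene0.png")
def crop(im,x,y,w,h): return cv2.resize(im[y:y+h,x:x+w],(400,300),interpolation=cv2.INTER_CUBIC)
m=np.vstack([np.hstack([crop(t,360,245,80,60),crop(s,212,215,80,90)[:, :]]),np.hstack([crop(t,150,212,120,90),crop(s,345,155,100,75)])])
cv2.imwrite("pics/mos.png",m)
print("hole",ray("top",(185,233.4),.124),ray("scene",(412.5,191.3),.124))
print("stand",ray("top",(398,284),.06),"rodtop",ray("top",(406,275),.19))
E
```

```text
hole [0.59076566 0.21358109 0.124     ] [0.58997608 0.20714587 0.124     ]
stand [ 0.49469924 -0.20842957  0.06      ] rodtop [ 0.49673657 -0.20296418  0.19      ]
```

View pics/mos.png

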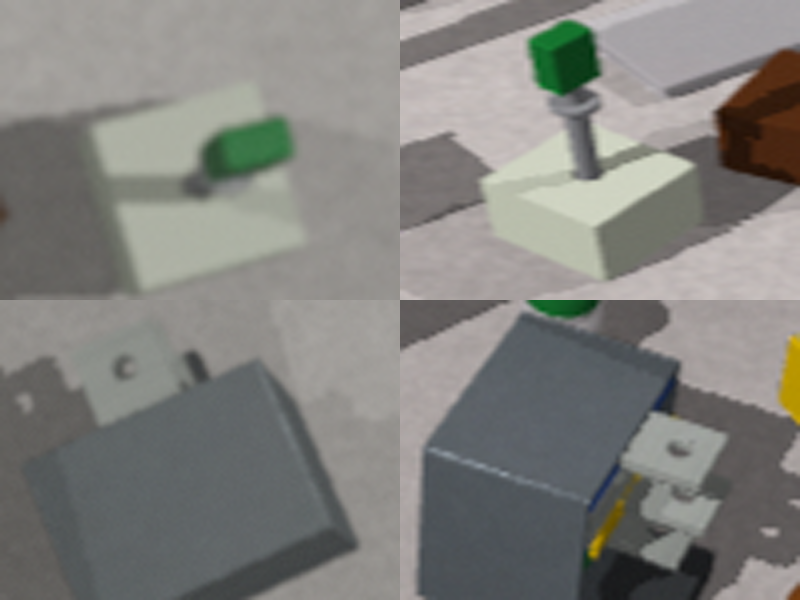

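The mosaic confirms the white stand with the green-handled rod. The top tab hole shows at about top (187.5,232.4) and scene (415,192). Next I'll compute the poses from corners.

```bash
python3 - <<'E'
from h import *
np.set_printoptions(precision=4,suppress=True)
T1=lambda x,y:(360+x/5-.4,245+y/5-.4)
S2=lambda x,y:(345+(x-400)/4-.4,155+(y-300)/4-.4)
T2=lambda x,y:(150+x*.3-.35,212+(y-300)*.3-.35)
S1=lambda x,y:(212+(x-400)/5-.4,215+y*.3-.35)
st=np.array([ray("top",T1(*p),.06) for p in((92,127),(258,85),(305,242),(140,290))]);print("standTop",st[:,:2].tolist(),st.mean(0))
st=np.array([ray("scene",S1(*p),.06) for p in((482,182),(600,122),(698,165),(596,225))]);print("standScene",st[:,:2].tolist(),st.mean(0))
hd=[ray("top",T1(*p),.194)for p in((205,140),(285,118),(292,152),(215,178))];print("handle",np.array(hd)[:,:2].tolist(),np.mean(hd,0))
rf=np.array([ray("scene",S2(*p),.128) for p in((523,315),(680,362),(588,500),(427,447))]);print("roof",rf[:,:2].tolist(),rf.mean(0))
print("edges",[np.linalg.norm(rf[i]-rf[i-1]) for i in range(4)],[np.degrees(np.arctan2(*(rf[i]-rf[i-1])[1::-1])) for i in range(4)])
print("roofT",[ray("top",T2(*p),.128)[:2] for p in((262,360),(25,467))])
print("hole",ray("top",T2(125,368),.124),ray("scene",S2(681,447),.124))
for z,pp in((.124,((727,435),(695,487))),(.09,((719,506),(690,536))),(.056,((685,548),(660,568)))): print(z,[ray("scene",S2(*p),z)[:2] for p in pp])
# full-resolution edge picture of tabs
s=cv2.imread("pics/scene0.png")
a=cv2.resize(s[170:245,380:440],(640,800)[::1] if 0 else (480,600),interpolation=cv2.INTER_LANCZOS4)
cv2.imwrite("pics/tabs.png",a)
E
```

```text
standTop [[0.5238961266065714, -0.16850619186578056], [0.5406963557206641, -0.23741138791144564], [0.4759243481130892, -0.25366217535750435], [0.45709261392424533, -0.18587721382027714]] [ 0.4994 -0.2114  0.06  ]
standScene [[0.47735543225163746, -0.25493697767628254], [0.46341938606478195, -0.1818995215400268], [0.5250290810533207, -0.1684034707735847], [0.5413947701934327, -0.23471618268198574]] [ 0.5018 -0.21    0.06  ]
handle [[0.5006076277784456, -0.19287515822348794], [0.508215661821439, -0.22160832961434604], [0.49603759117423446, -0.22352427685288215], [0.4870378463892719, -0.19586805807972393]] [ 0.498  -0.2085  0.194 ]
roof [[0.4420096075539285, 0.21714242203847423], [0.5380963299036468, 0.2636544092777442], [0.5969634321768275, 0.13175691959040314], [0.5022883818462549, 0.08688709016385487]] [0.5198 0.1749 0.128 ]
edges [np.float64(0.1435269386280933), np.float64(0.10675215767776247), np.float64(0.14443781885594698), np.float64(0.10476958885031468)] [np.float64(114.83347023785342), np.float64(25.82988734662045), np.float64(-65.94833951468792), np.float64(-154.6420846150134)]
roofT [array([0.5965, 0.1284]), array([0.5346, 0.2637])]
hole [0.5934 0.2095 0.124 ] [0.5936 0.2115 0.124 ]
0.124 [array([0.6029, 0.2414]), array([0.6247, 0.193 ])]
0.09 [array([0.6218, 0.2218]), array([0.6301, 0.1891])]
0.056 [array([0.6126, 0.2072]), array([0.616 , 0.1825])]
```

View pics/tabs.png

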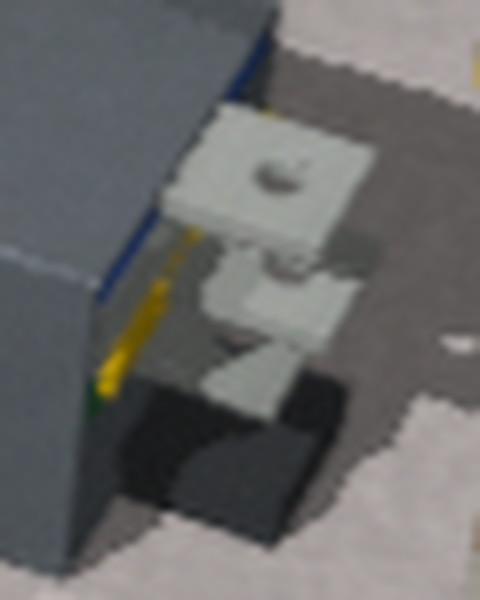

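The offsets are usable: rack yaw ≈ -155°, top tray about in line, middle slightly out, bottom well in. Grasping now.

```bash
cat >> h.py <<'E'
def R(deg):
    a,b=np.cos(np.radians(deg)),np.sin(np.radians(deg))
    return np.array([[-b,a,0],[a,b,0],[0,0,-1.]])   # columns: x=(-b,a), y=(a,b), z down
u=np.array([np.cos(np.radians(25)),np.sin(np.radians(25)),0]) # out of the rack
v=np.array([-u[1],u[0],0])
E
python3 - <<'E'
from h import *
np.set_printoptions(precision=4,suppress=True)
E8=lambda x,y:(380+x/8-.44,170+y/8-.44)
for z,p in((.124,(318,240)),(.09,(318,335)),(.056,(272,410)),(.022,(270,540))):
    X=ray("scene",E8(*p),z);print(z,X@u,X@v)
# handle centroid check in scene
for c in("top","scene"):
    im=cv2.imread(f"pics/{c}0.png");h=cv2.cvtColor(im,cv2.COLOR_BGR2HSV);m=cv2.inRange(h,(45,120,30),(80,255,255))
    x,y,w,hh=(385,255,45,40) if c=="top" else (230,212,30,45)
    ys,xs=np.where(m[y:y+hh,x:x+w]);print(c,xs.mean()+x,ys.mean()+y,len(xs),ray(c,(xs.mean()+x,ys.mean()+y),.172), proj(c,[[.5,-.21,.172]]))
for d in(15,-165):
    print(d,inverse_kinematics([.5,-.2095,.175],R(d)),inverse_kinematics([.595,.21,.3],R(d+10)))
E
```

```text
0.124 0.6475412615430703 -0.08208342094831497
0.09 0.6530131861997246 -0.08529773121799132
0.056 0.643126681911945 -0.08783147784486656
0.022 0.6542528280778095 -0.10800141267693605
top 410.1927710843373 273.8192771084337 83 [ 0.5011 -0.2138  0.172 ] [[408.1278 274.4298]]
scene 244.38785046728972 231.83177570093457 214 [ 0.4991 -0.2117  0.172 ] [[245.2755 231.7058]]
15 [-0.5471  0.3276 -0.1713  1.0719  0.      0.7619] [0.2102 0.4503 0.3667 1.4872 0.     1.3447]
-165 [-0.5471  0.3276 -0.1713  1.0719  0.     -2.3797] [ 0.2102  0.4503  0.3667  1.4872  0.     -1.7969]
```

```bash
python3 - <<'E'
from h import *
np.set_printoptions(precision=4,suppress=True)
g=np.array([.500,-.2108,0])
goto(g+[0,0,.29],R(14.8)); print(read_clock())
movel(g+[0,0,.175],velocity=.15); print(read_clock(),read_ft_force())
close_gripper(80); print(read_clock(),read_width(),read_grip_force(),read_tcp_pos(),read_ft_force())
movel(g+[0,0,.24],velocity=.1); print(read_ft_force())
movel(g+[0,0,.33],velocity=.2); print(read_clock(),read_width(),read_ft_force())
hp=.627*u-.060*v
goto(hp+[0,0,.32],R(25)); print(read_clock(),read_tcp_pos(),read_ft_force())
for c in("top","scene"):
    im=read_camera(c);cv2.imwrite(f"pics/{c}1.png",im[:,:,::-1])
    for q in("rod","top_hole"):
        for r in regions_of(q,c)[:2]:
            ys,xs=np.where(r["region"]); print(c,q,round(r["p"],2),np.round(r["point"],1),xs.min(),xs.max(),ys.min(),ys.max())
    print("exp tip",proj(c,[hp+[0,0,.155],hp+[0,0,.124]]))
t=cv2.imread("pics/top1.png");s=cv2.imread("pics/scene1.png")
f=lambda im,x,y:cv2.resize(im[y:y+75,x:x+50],(400,600),interpolation=cv2.INTER_CUBIC)
cv2.imwrite("pics/m1.png",np.hstack([f(t,165,195),f(s,390,145)]))
E
```

```text
2.1667
3.0833 [ 0.5061  0.6247 -0.0411]
3.725 0.01534823508905676 77.91279315948486 [ 0.4999 -0.2109  0.1752] [-2.2553 -1.1828  4.1943]
[-0.5669 -0.3356 -1.8694]
5.125 0.0151409035927802 [ 0.102   0.3765 -2.2777]
6.7167 [0.5938 0.2096 0.32  ] [-0.1132 -0.5265 -0.8757]
top rod 0.75 [170.4 217.9] 155 185 196 231
top rod 0.32 [148.6 344.8] 132 159 332 361
top top_hole 0.62 [188.1 238.6] 172 202 218 248
exp tip [[182.1    228.4738]
 [186.5855 231.9619]]
scene rod 0.66 [418.3 144.6] 413 427 114 183
scene top_hole 0.9 [411.4 192.4] 398 425 182 201
scene top_hole 0.49 [447.8 242.4] 436 465 214 263
exp tip [[416.0315 181.7444]
 [414.577  191.5037]]
```

View pics/m1.png

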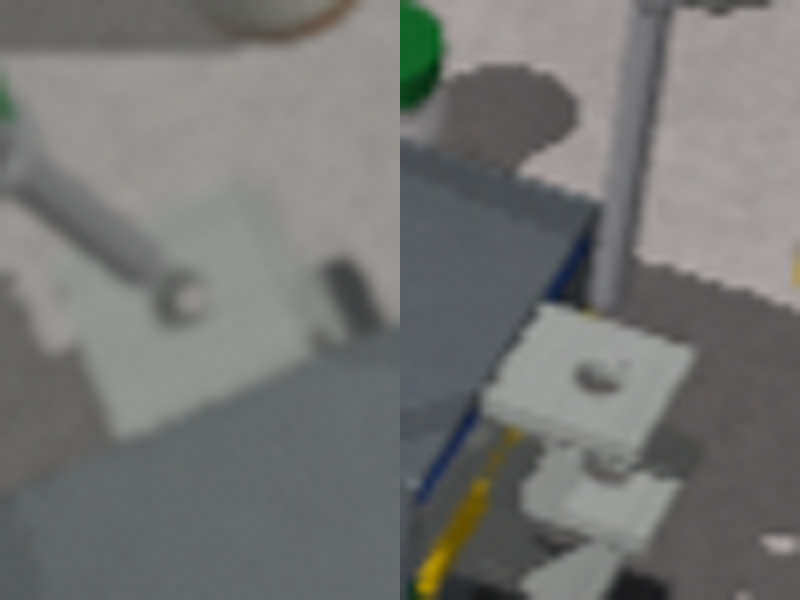

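Scene tip at about (415.6,182.7) and hole (414.6,191.6), both within about 1 px of expectation, and the rod is upright. Next I'll feel down through the top tab.

```bash
cat >> h.py <<'E'
def F(n=3):
    return np.mean([read_ft_force() for _ in range(n)],0)
def at(un,vn,tip,vel=.05): movel(un*u+vn*v+np.array([0,0,tip+.165]),velocity=vel)
def down(un,vn,z0,z1,f0,step=.001,thr=3.,vel=.03):
    """lower the tip from z0 towards z1 until the push exceeds thr; returns tip height, force (u,v,z)"""
    z=z0
    while z>z1+1e-9:
        z=max(z-step,z1); at(un,vn,z,vel); f=F()-f0
        if f[2]>thr: break
    return z,np.array([f@u,f@v,f[2]])
E
python3 - <<'E'
from h import *
np.set_printoptions(precision=3,suppress=True)
f0=F(20); print(f0,read_clock())
at(.627,-.060,.130,.1); print(read_clock(),F(10)-f0)
np.save("f0.npy",f0)
z,f=down(.627,-.060,.130,.112,f0); print(z,f,read_clock())
E
```

```text
[-0.801  0.08  -1.167] 7.0167
7.4167 [ 0.079 -0.002 -0.327]
0.112 [ 0.024 -0.566 -0.716] 11.9167
```

```bash
python3 - <<'E'
from h import *
np.set_printoptions(precision=3,suppress=True)
f0=np.load("f0.npy");up=lambda f:np.array([f@u,f@v,f[2]])
at(.630,-.060,.112); print(up(F()-f0))
at(.630,-.060,.0925); print(up(F()-f0),read_clock())
z,f=down(.630,-.060,.0925,.081,f0,step=.0015); print(z,f,read_clock())
E
```

```text
[-1.027  0.272 -0.131]
[-1.133 -0.123 -1.583] 12.7083
0.088 [-2.809  1.005  8.099] 13.4583
```

```bash
python3 - <<'E'
from h import *
np.set_printoptions(precision=3,suppress=True)
f0=np.load("f0.npy");up=lambda f:np.array([f@u,f@v,f[2]])
for un in(.634,.6375,.626,.6225):
    at(un,-.060,.0925); a=up(F()-f0)
    z,f=down(un,-.060,.0925,.081,f0,step=.002); print(un,a,z,f,read_clock())
    if z<.083 and f[2]<4: break
    at(un,-.060,.0925)
E
```

```text
0.634 [-1.504  0.879  1.181] 0.081 [-0.938  1.54  -0.397] 15.225
```

```bash
python3 - <<'E'
from h import *
np.set_printoptions(precision=3,suppress=True)
f0=np.load("f0.npy");up=lambda f:np.array([f@u,f@v,f[2]])
at(.634,-.060,.065); print(up(F()-f0))
for un in(.624,.620,.628,.616):
    at(un,-.060,.0585); a=up(F()-f0)
    z,f=down(un,-.060,.0585,.047,f0,step=.002); print(un,a,z,f,read_clock())
    if z<.049 and f[2]<4: break
    at(un,-.060,.0585)
E
```

```text
[-1.031 -0.019 -0.803]
0.624 [5.779 1.891 1.319] 0.0545 [6.463 2.158 4.795] 16.5833
0.62 [6.061 1.729 0.38 ] 0.047 [5.112 2.276 0.877] 18.5833
```

```bash
python3 - <<'E'
from h import *
np.set_printoptions(precision=3,suppress=True)
f0=np.load("f0.npy");up=lambda f:np.array([f@u,f@v,f[2]])
at(.620,-.0595,.030); print(up(F()-f0))
for un in(.628,.6305,.6255,.633,.623):
    at(un,-.0595,.0245); a=up(F()-f0)
    z,f=down(un,-.0595,.0245,.0145,f0,step=.002); print(un,a,z,f,read_clock())
    if z<.016 and f[2]<5: break
    at(un,-.0595,.0245)
E
```

```text
[ 6.507  0.29  -1.726]
0.628 [-4.363 -0.22  -2.154] 0.0145 [-6.096 -0.031  1.452] 20.6667
```

```bash
python3 - <<'E'
from h import *
np.set_printoptions(precision=3,suppress=True)
f0=np.load("f0.npy")
z,f=down(.628,-.0595,.0145,.0095,f0,step=.0025,thr=12); print(z,f,read_clock())
if f[2]<12:
    z,f=down(.628,-.0595,z,.002,f0,step=.001,thr=9); print(z,f,read_clock(),read_tcp_pos(),read_width())
for c in("top","scene"): cv2.imwrite(f"pics/{c}2.png",read_camera(c)[:,:,::-1])
t=cv2.imread("pics/top2.png");s=cv2.imread("pics/scene2.png")
f=lambda im,x,y:cv2.resize(im[y:y+75,x:x+50],(400,600),interpolation=cv2.INTER_CUBIC)
cv2.imwrite("pics/m2.png",np.hstack([f(t,165,195),f(s,390,145)]))
E
```

```text
0.0095 [-5.24  -0.765  0.154] 21.1667
0.0055000000000000005 [-7.907  0.425 11.653] 22.1667 [0.593 0.211 0.171] 0.015031654130290078
```

View pics/m2.png

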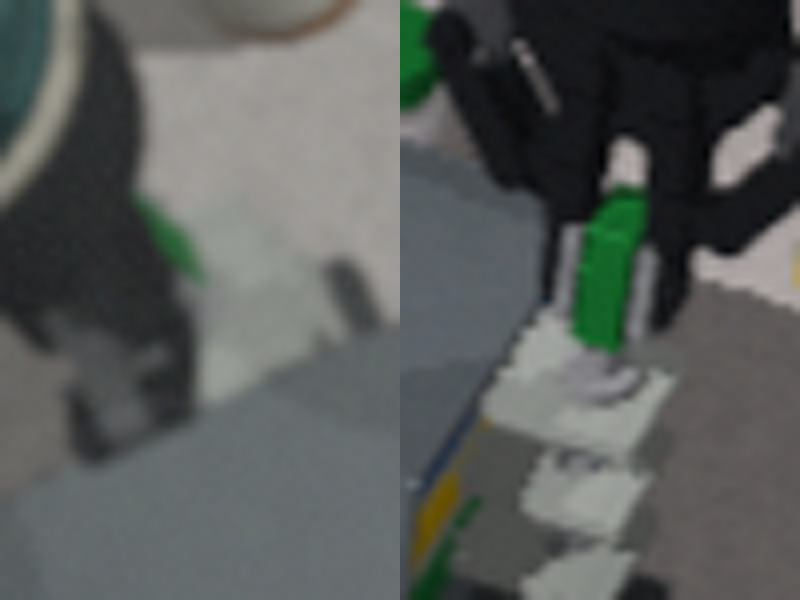

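The collar sits on the top tab, with the tab springing at 12 N and the height matching home. I'll ease the side load, let go and retreat, then check.

```bash
python3 - <<'E'
from h import *
np.set_printoptions(precision=3,suppress=True)
f0=np.load("f0.npy");up=lambda f:np.array([f@u,f@v,f[2]])
at(.627,-.0595,.0055); print(up(F()-f0))
at(.627,-.0595,.0065); print(up(F()-f0))
open_gripper(); print(read_width(),up(F()-f0),read_clock())
at(.627,-.0595,.13,.1)
goto(np.array([.45,0,.35]),R(25)); print(read_clock())
for c in("top","scene"): cv2.imwrite(f"pics/{c}3.png",read_camera(c)[:,:,::-1])
X=.628*u-.0597*v
for c in("top","scene"): print(c,proj(c,[X+[0,0,h] for h in(.124,.130,.147,.191)]))
t=cv2.imread("pics/top3.png");s=cv2.imread("pics/scene3.png")
f=lambda im,x,y:cv2.resize(im[y:y+75,x:x+50],(400,600),interpolation=cv2.INTER_CUBIC)
cv2.imwrite("pics/m3.png",np.hstack([f(t,165,195),f(s,390,160)]))
E
```

```text
[-4.36   1.775  8.961]
[-3.371  0.695  5.907]
0.08573072814045274 [ 0.164 -0.146  1.323] 23.45
25.85
top [[186.248 231.576]
 [185.4   230.916]
 [182.941 229.001]
 [176.144 223.709]]
scene [[415.009 191.555]
 [415.288 189.69 ]
 [416.088 184.344]
 [418.227 170.063]]
```

View pics/m3.png

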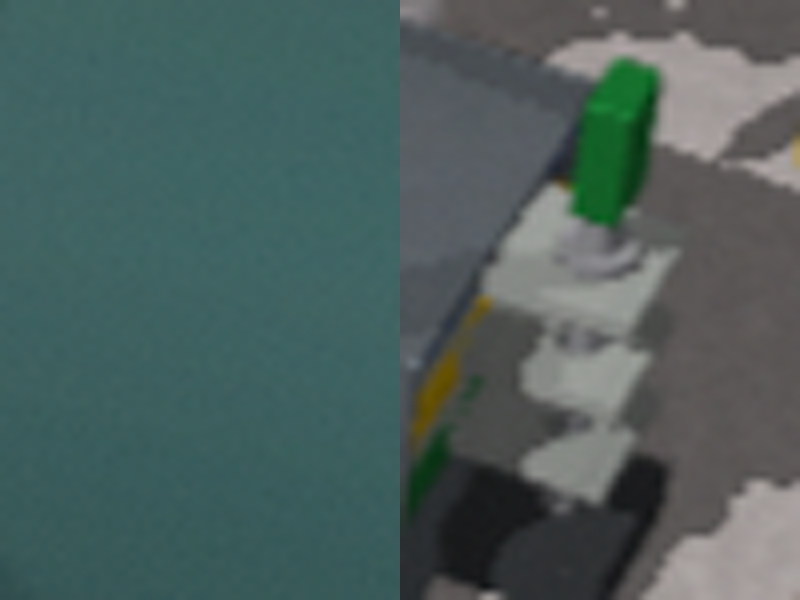

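The rod stands upright with its collar on the top tab at scene (415,191), as expected. To be sure it is fully home, I'll tap the handle top gently with closed fingertips.

```bash
python3 - <<'E'
from h import *
np.set_printoptions(precision=3,suppress=True)
X=.6275*u-.0597*v
close_gripper(20)
goto(X+[0,0,.25],R(25)); f0=F(); print(f0,read_clock())
movel(X+[0,0,.217],velocity=.1)
z=.217
while z>.2085:
    z-=.001; movel(X+[0,0,z],velocity=.03); f=F()-f0; print(round(z-.022,4),f)
    if f[2]>9: break
movel(X+[0,0,.27],velocity=.1); goto(np.array([.4,-.1,.35]),R(25))
print(read_clock())
im=read_camera("scene"); cv2.imwrite("pics/scene4.png",im[:,:,::-1])
cv2.imwrite("pics/m4.png",cv2.resize(im[150:240,350:470,::-1],(800,600),interpolation=cv2.INTER_CUBIC))
E
```

```text
[-0.192  0.049 -0.212] 27.7833
0.194 [-0.309 -0.125  1.059]
0.193 [ 0.008 -0.051 -0.921]
0.192 [0.691 0.151 0.343]
0.191 [0.022 0.405 0.288]
0.19 [-0.211 -0.152  3.864]
0.189 [-1.094 -0.435  6.812]
0.188 [-1.219 -0.859 10.2  ]
32.1667
```

View pics/m4.png

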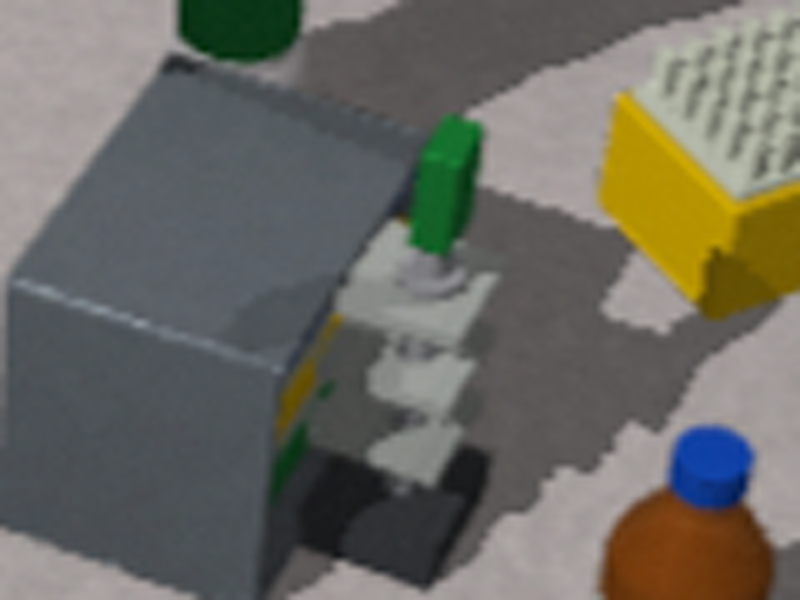

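Contact came at 0.191 m, exactly the home height, with the tab's spring beneath. The rod runs through all three tabs into the foot.

```bash
python3 -c "
from station import *
print(finish_job())"
```

```text
the job is handed in; nothing more can be done
None
```

The job is handed in: the rod is threaded through all three tabs into the foot's hole and let go, with its collar home on the top tab (handle top felt at 191 mm, the home height), peak pushes about 12 N, and about 32 s on the clock.

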